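Seat a bottle adapter with the ratchet hand press

ROBOT

A 6-joint arm with a two-finger parallel gripper is mounted at the origin on the work surface. World frame = base frame: x ahead of the robot, y to its left, z up, the work surface at z = 0. Lengths are in m, angles in rad, forces in N, time in s.
With the tool pointing down it reaches from about 0.375 to 0.9 m from the base axis. Payload 3.1 kg.
Tool frame: the origin (TCP) lies midway between the tips of the shut fingers; the grasp point (between the pads) lies 19 mm behind it (manip.hold_point_z is the distance from the TCP to the grasp point, in m); x points along the fingers, y is the direction in which the jaws open and shut, and the axes are right-handed (so a half turn about x gives the same grasp; the last joint's range is limited). The gripper opens to 85 mm and grips with 20 to 120 N. Pads are 22 mm wide; open, the fingers measure 114 mm over their backs; the gripper's body (76 mm by 85 mm) begins 54 mm behind the grasp point. The pads swing forward as they close: fully open they stand 13 mm farther back than shut.
Start: joints at [-1.52, 0.527, 1.433, -0, 1.181, -0.178], TCP at [0.142, -0.609, 0.231] pointing down, gripper open.
Joint ranges: [-3.08, 3.08], [-0.75, 2.2], [0.22, 2.44], [-1.43, 4.57], [0, 2.65], [-2.85, 2.85]. Speed limits (rad/s): [2.79, 2.79, 3.14, 3.14, 3.14, 3.14].

INTERFACE

Orientations are given as a unit quaternion [x, y, z, w].
In Python, from station import manip, snapshot gives the robot as it stands.
- The arm moves only by the shell command python3 -m crank 'ROWS' [FORCE]. ROWS is JSON, a list of rows, each a list of 5 numbers: the finger opening in m, from 0 to 0.0854, then the shift along the tool's x, y, z in m, then the turn about the tool's x in rad. In form: [[grip, tx, ty, tz, yaw], ...]. A call has 1 to 5 rows; each row shifts and turns the commanded pose from where the row before left it, along the tool's axes as they then stand; what a row does not reach is not made up. A row lasts 1/10 s, in which the tool goes at most 50 mm and 8.59 degrees, less where a joint would pass 70% of its speed; a pose out of reach is approached as far as the arm can. A call is refused whole if a number of a shift passes 0.05 or a number of a turn 0.15, either way. A call with a gripper value outside its range is refused whole. The fingers move at their own pace and stop on an object; FORCE is the grip in N (left out, the last holds). Time passes only in rows, so rows that do not move let the fingers close. It gives the time, the measured TCP pose, the force and the opening at its end, in the units of the state.
- manip.sense(): the state, without advancing time (a new reading comes with each control period).
- snapshot(name): name is "scene" or "top" or "wrist"; returns a dict with "image" (480x640x3 uint8, blue, green, red), "range_z" (480x640 float32, m along the optical axis (not along the pixel's ray), 0 where there is no reading), "vertical_fov" (degrees; the focal length in pixels is half the picture's height over the tangent of half this angle, whatever the lens; pixels are square), "cx", "cy" (the principal point, pixels), "extrinsics" (4x4, takes a point from world to camera coordinates); the wrist camera has in their place "T_tool_cam" (4x4, takes a point from camera to tool coordinates, whose origin is the TCP and whose axes are the tool frame's). Camera axes: x right, y up, looking along -z (the intrinsics and any distortion apply to the point x, -y, -z); pixel columns grow to the right and rows downward; lengths in m; the calibration is good to about 2 mm. The wrist camera is an equidistant fisheye: a pixel r from the principal point sees the ray r / f radians off the axis. A picture is of the moment at which its call begins: read the wrist's pose just before it.
- manip.sign_off(): hands the job in, once; it reports no verdict.
The state is a dict: "t": time; "q": joint angles; "qd": joint speeds; "tau": joint torques, N m; "tcp_pos": TCP position; "tool_rot": TCP orientation; "force": force on the tool from outside, world axes, zero at the start; "ft_torque": the same for the moment, N m; "finger_gap": opening from 0.0 (shut) to 1.0 (fully open).
Only numpy, scipy, OpenCV 4.12 (cv2) and the standard library are available. Lean on these libraries where they do the work, as an engineer would, in place of code of your own. Each camera call takes 0.05 s, during which the arm holds its last target.

TASK

The amber bottle in the hand press has its white push-in adapter only half in: press the red thumb pad with a fingertip until the ratchet pawl snaps free and stays up, then push the lever down past the teeth, all the way to its stop, so that the press drives the adapter fully home. Only push - pick nothing up, keep the fingers off the bottle and its adapter, and leave the bottle standing in its nest and everything else on the bench where it is.

Things in the scene. Friction and masses are not known exactly. Their poses are not given: they have to be found in the camera images.
- press: Cream hand press (rack-and-pinion arbor press), fixed, 120 x 230 mm base, 225 mm high to the top of its head, square ram rising to 260 mm. Origin: on the table, straight under the ram and the bottle. Its z is up; its -y is the open front, over which the lever reaches; its column (back face at y = +110 mm) stands at +y; the ratchet wheel, the pawl and the lever are on its +x side. Head: x -30 to 30, y -25 to 110, z 145 to 225 mm
- pawl_pad (a point): Centre of the top face of the red thumb pad on the tail of the brass pawl: 24 mm (press x) by 26 mm (press y), the top face level while the pawl is right down; in the press frame at (41, 135, 240) mm then. The pawl is a rocker on a pin along the press x axis at (41, 80, 214) mm: its nose hooks over the toothed wheel, and pressing the pad down lifts the nose. From joint pawl 0 to 0.40 the pad moves 24 mm down and 6 mm towards the press's +y
- pawl (a joint): Angle of the pawl, rad: 0 = nose right down between two teeth (it may rest up to 0.10 on the slope of a tooth), 0.40 = stop, pad right down and nose 20 mm clear of the wheel. A sprung detent drives it away from 0.18 to either side, so once pressed past 0.18 it snaps to 0.40 and stays there when let go; the pad needs about 3 N at first, less later
- lever_hub (a point): Point on the lever's pivot axis (along the press x axis), in the plane of the lever: press frame (60, 25, 180) mm
- lever_knob (a point): Centre of the black ball knob, 32 mm across, at the end of the lever, 180 mm from lever_hub. The lever is a straight round steel bar, 13 mm thick, on the line from lever_hub to lever_knob; it swings in the vertical plane through both
- lever (a joint): Lever angle, rad, growing as the knob goes down: at 0 it points 40 deg (0.698 rad) above level over the front, at 1.12 (stop) 24 deg below. A tooth every 0.262 rad: with the pawl down it stops at the next tooth (it gives a little if forced); with the pawl free it takes about 4 N at its outer end, 8 N while the adapter goes in, and stays where left. The ram drops 20 mm per rad; at the stop the adapter is home
- bottle: Loose small amber glass bottle, 40 mm across, 72 mm high to its rim, about 0.12 kg, upright in a shallow round aluminium nest under the ram. Origin: centre of its underside, 28 mm above the table
- nest (a point): Centre of the floor of the nest on the press, 28 mm above the table
- adapter (a joint): How far the white plastic adapter (flange 27 mm across, 3 mm thick) has been pushed into the bottle's neck from half in, m: 0 = flange 10 mm above the rim, 0.010 = flange on the rim, fully home
- stock_a: Loose bystander: amber bottle with white cap, 40 mm across, 80 mm high, beside the press. Origin: centre of its underside
- stock_b: Loose bystander: another amber bottle with white cap, the same
- adapter_tray: Loose bystander: low steel tray, 100 x 130 x 22 mm, with three spare adapters, beside the press on its lever side. Origin: centre of its underside
- spoon: Loose bystander: steel dispensing spoon, 190 mm long, lying on the table. Origin: underside
- pen_tin: Loose bystander: red and white tin with pens, 76 mm across, 140 mm high. Origin: centre of its underside
- mortar: Loose bystander: white ceramic mortar bowl, 96 mm across, 60 mm high. Origin: centre of its underside
- carton: Loose bystander: white and pink medicine carton, 50 x 110 x 60 mm. Origin: centre of its underside
Not all that is in view belongs to the job. What is shaped like the part that bears pawl_pad but turquoise is not meant. What is shaped like the bottle but green is not meant.

How it is judged:
By the outcome, as a careful person would: the job done as asked, in the order asked, and still so for the second after the job is handed in, with the robot touching nothing.
It also fails if it takes over 42 s, if anything falls off the work surface, if the arm or the gripper's body presses on something with over 40 N, if the wrist force passes 120 N, or if a joint passes its speed limit or range.

## Working session

There is one attempt and no reset: what is moved stays moved. The work goes in short steps, Python scripts to look and compute and a shell command to move; the robot and the scene stay as the last step left them, time stands still between calls to the robot, and variables do not carry over. Pictures are saved under pics/ and viewed, and the job is handed in when it is done.

```bash
ls; mkdir -p pics; python3 - <<'E'
from station import manip, snapshot
import cv2,numpy as np
s=manip.sense();print(s)
for n in("scene","top","wrist"):
    d=snapshot(n);cv2.imwrite(f"pics/{n}0.png",d["image"]);np.savez(f"{n}0.npz",**d)
    print(n,d["vertical_fov"],d["cx"],d["cy"],d.get("extrinsics",d.get("T_tool_cam")), (d["range_z"]>0).mean())
    print(d.keys())
E
```

```text
pics
{'t': 0.0, 'q': array([-1.52052785e+00,  5.28485423e-01,  1.43386494e+00,  1.45421218e-05,
        1.18137980e+00, -1.78491752e-01]), 'qd': array([ 0.00032253, -0.00067642, -0.0010382 ,  0.00109169, -0.00070033,
        0.00064462]), 'tau': array([ 8.13019096e-05, -4.42351556e+01, -1.78024650e+01, -1.20233040e-04,
        8.30953155e-03, -9.04818364e-06]), 'tcp_pos': array([ 0.14173382, -0.60800853,  0.23033365]), 'tool_rot': array([ 0.70253933,  0.08145459, -0.70243301,  0.07994686]), 'force': array([ 0.75531136, -0.9215073 ,  0.1908822 ]), 'ft_torque': array([ 0.06543024, -0.00475358,  0.00295259]), 'finger_gap': 1.0027509400727492}
scene 50.63067220334517 324.36291994672877 235.4959848675519 [[ 6.01075015e-01  7.99191304e-01  1.44445642e-03 -3.30407595e-01]
 [-4.95948412e-01  3.71586308e-01  7.84830420e-01  1.16542210e-01]
 [ 6.26692906e-01 -4.72458332e-01  6.19708904e-01 -1.73626216e+00]
 [ 0.00000000e+00  0.00000000e+00  0.00000000e+00  1.00000000e+00]] 0.9958919270833333
dict_keys(['image', 'range_z', 'vertical_fov', 'cx', 'cy', 'extrinsics'])
top 56.30046054137332 322.3626433501808 232.71167570037275 [[ 0.02059622 -0.99965576 -0.0162532  -0.01364289]
 [ 0.98270351  0.01724913  0.18438079 -0.59481108]
 [-0.18403697 -0.01976963  0.98272049 -1.05299289]
 [ 0.          0.          0.          1.        ]] 0.9960546875
dict_keys(['image', 'range_z', 'vertical_fov', 'cx', 'cy', 'extrinsics'])
wrist 65.70646984690485 322.1839939229106 234.48842062284217 [[-1.64553489e-03  2.63875857e-01 -9.64555247e-01 -1.42779899e-01]
 [ 9.99998459e-01  1.02488119e-03 -1.42562177e-03 -2.77085752e-04]
 [ 6.12367358e-04 -9.64556106e-01 -2.63877137e-01 -6.66363885e-02]
 [ 0.00000000e+00  0.00000000e+00  0.00000000e+00  1.00000000e+00]] 0.9786393229166667
dict_keys(['image', 'range_z', 'vertical_fov', 'cx', 'cy', 'T_tool_cam'])
```

View pics/scene0.png

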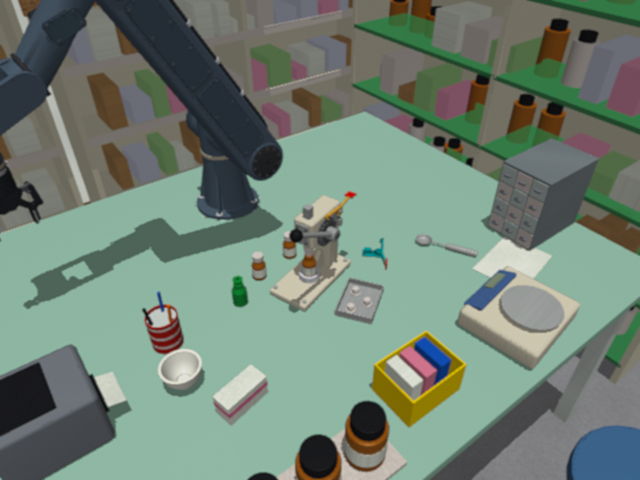

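View pics/top0.png

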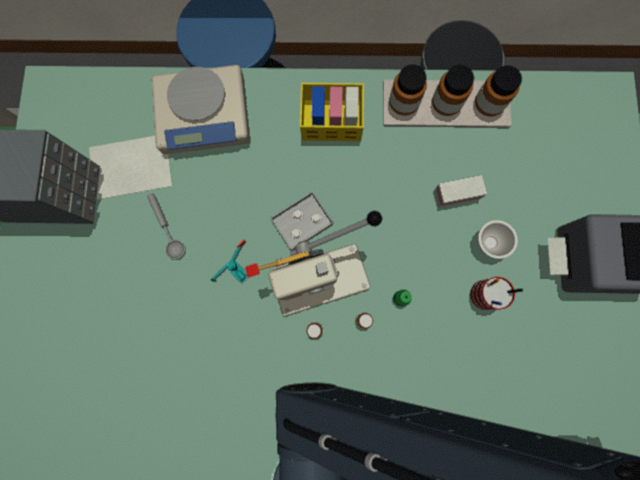

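The top view shows the press at about (305,280). The red pad is at (252,270) on the brass pawl's tail, the black knob at (374,218), and the lever runs between (305,248) and the knob. Possible mix-ups: the turquoise pawl-shaped part at (235,268), lying on the table with a red/orange tip at (241,243), and the green bottle at (402,297).

```bash
cat > h.py <<'E'
import numpy as np,cv2
from scipy.spatial.transform import Rotation as R
def pts(d,T=None):
    im=d["image"];h,w=im.shape[:2];f=h/2/np.tan(np.radians(float(d["vertical_fov"])/2))
    v,u=np.mgrid[:h,:w];z=d["range_z"].astype(float)
    X=(u-d["cx"])/f;Y=-(v-d["cy"])/f
    if T is not None:
        r=np.hypot(X,Y);k=np.tan(np.minimum(r,1.4))/np.maximum(r,1e-9);X=X*k;Y=Y*k
    P=np.stack([X*z,Y*z,-z],-1)
    M=T if T is not None else np.linalg.inv(d["extrinsics"])
    return P@M[:3,:3].T+M[:3,3]
def tool(s):
    M=np.eye(4);M[:3,:3]=R.from_quat(s["tool_rot"]).as_matrix();M[:3,3]=s["tcp_pos"];return M
E
python3 - <<'E'
from h import *
for n in("top","scene"):
    d=dict(np.load(n+"0.npz"));P=pts(d);im=d["image"];hsv=cv2.cvtColor(im,cv2.COLOR_BGR2HSV)
    H,S,V=hsv[...,0],hsv[...,1],hsv[...,2]
    z=P[...,2]
    def rep(name,m):
        nn,l,st,c=cv2.connectedComponentsWithStats(m.astype(np.uint8))
        for i in range(1,nn):
            if st[i,4]>15:
                q=P[l==i];print(n,name,c[i].round(),st[i,4],np.median(q,0).round(4),q.min(0).round(3),q.max(0).round(3))
    near=(abs(P[...,0]-.57)<.25)&(abs(P[...,1])<.3)&(z>.005)
    rep("red",near&((H<8)|(H>172))&(S>150)&(V>100)&(z>.15))
    rep("brass",near&(H>10)&(H<28)&(S>150)&(V>100)&(z>.15))
    rep("black",near&(V<45)&(z>.06))
    rep("head",near&(z>.215)&(z<.235)&(S<80)&(V>120))
    rep("ram",near&(z>.245)&(z<.27)&(S<80))
d=dict(np.load("top0.npz"));cv2.imwrite("pics/topc.png",cv2.resize(d["image"][180:350,200:420],None,fx=3.5,fy=3.5,interpolation=cv2.INTER_CUBIC))
d=dict(np.load("scene0.npz"));cv2.imwrite("pics/scenec.png",cv2.resize(d["image"][170:330,210:400],None,fx=3.7,fy=3.7,interpolation=cv2.INTER_CUBIC))
E
```

```text
top red [252. 270.] 126 [0.4816 0.136  0.2353] [0.469 0.123 0.231] [0.494 0.149 0.239]
top brass [286. 260.] 183 [0.5046 0.0638 0.2289] [0.484 0.023 0.188] [0.521 0.124 0.237]
top black [374. 218.] 156 [ 0.5823 -0.107   0.2863] [ 0.391 -0.122  0.276] [ 0.597 -0.024  1.144]
top black [304. 259.] 48 [0.5111 0.0356 0.1961] [ 0.503 -0.001  0.182] [0.524 0.063 0.211]
top head [301. 276.] 1667 [0.4713 0.0384 0.2245] [ 0.427 -0.036  0.215] [0.521 0.103 0.231]
top head [281. 266.] 22 [0.4926 0.0783 0.2232] [0.488 0.066 0.218] [0.498 0.093 0.225]
top ram [356. 225.] 131 [ 0.5732 -0.0743  0.2577] [ 0.564 -0.097  0.246] [ 0.585 -0.052  0.27 ]
top ram [321. 268.] 112 [ 0.4862 -0.0052  0.2566] [ 0.476 -0.017  0.246] [0.498 0.005 0.26 ]
scene red [350. 194.] 37 [0.4872 0.1326 0.2356] [0.474 0.122 0.232] [0.501 0.146 0.241]
scene brass [336. 209.] 85 [0.509  0.0665 0.2279] [0.485 0.025 0.205] [0.527 0.124 0.235]
scene black [296. 235.] 113 [ 0.5959 -0.1148  0.2829] [ 0.583 -0.125  0.269] [ 0.604 -0.1    0.292]
scene head [318. 211.] 635 [0.4845 0.0324 0.2242] [ 0.432 -0.039  0.215] [0.524 0.103 0.233]
scene ram [308. 208.] 74 [ 0.4925 -0.0104  0.2548] [ 0.479 -0.02   0.245] [0.504 0.006 0.26 ]
scene ram [307. 235.] 47 [ 0.5804 -0.0743  0.2539] [ 0.568 -0.1    0.245] [ 0.598 -0.054  0.269]
```

View pics/topc.png

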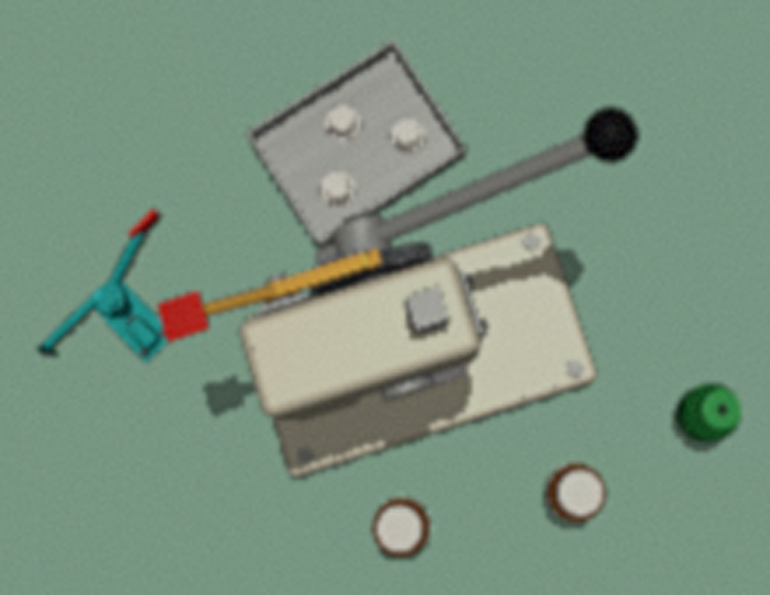

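View pics/scenec.png

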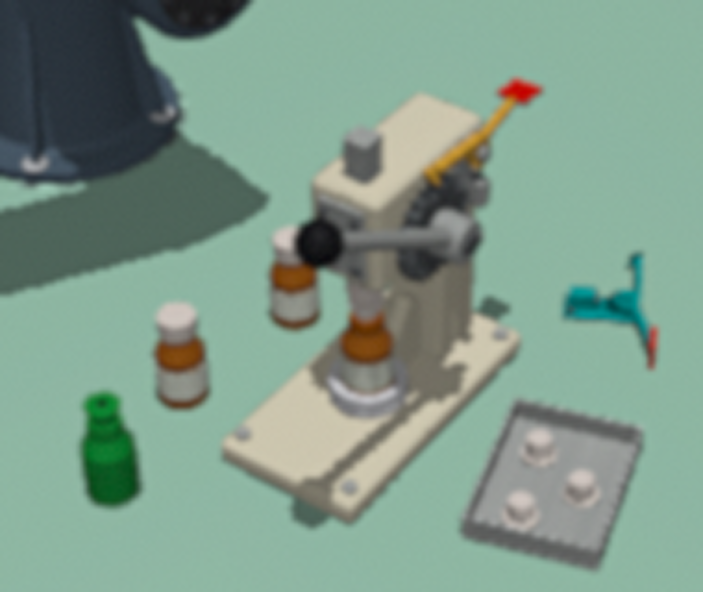

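Both crops show the same thing. The pad to press is the red square on the brass rocker at the rear of the head (scene 350,194; top 252,270). The turquoise part lies on the table and is not it. Next I'll get the press pose.

```bash
python3 - <<'E'
from h import *
from station import manip
s=manip.sense();print("tool axes\n",tool(s)[:3,:3].round(3))
for n in("top","scene"):
    d=dict(np.load(n+"0.npz"));P=pts(d);hsv=cv2.cvtColor(d["image"],cv2.COLOR_BGR2HSV);z=P[...,2]
    near=(abs(P[...,0]-.48)<.1)&(abs(P[...,1]-.04)<.13)
    m=near&(z>.22)&(z<.23)&(hsv[...,1]<90)&(hsv[...,2]>110)
    q=P[m][:,:2].astype(np.float32)*1000; r=cv2.minAreaRect(q);print(n,"head",r)
    m=near&(z>.005)&(z<.035)&(hsv[...,1]<70)&(hsv[...,2]>120)&(hsv[...,0]<35);q=P[m][:,:2].astype(np.float32)*1000;print(n,"base",cv2.minAreaRect(q))
    # knob sphere fit
    k=(np.hypot(P[...,0]-.59,P[...,1]+.11)<.04)&(z>.25)&(z<.31)&(hsv[...,2]<60)
    q=P[k];A=np.c_[2*q,np.ones(len(q))]
    from scipy.optimize import least_squares
    f=least_squares(lambda c:np.linalg.norm(q-c,axis=1)-.016,q.mean(0)-[0,0,.01],loss="soft_l1",f_scale=.002);print("knob",f.x.round(4),len(q))
    # bar centre
    b=(P[...,0]>.53)&(P[...,0]<.6)&(P[...,1]<0)&(P[...,1]>-.1)&(z>.18)&(hsv[...,2]>60)
    q=P[b];print("bar",np.linalg.svd(q-q.mean(0))[2][0].round(3) if len(q) else 0,q.mean(0),len(q))
E
```

```text
tool axes
 [[-0.     0.227 -0.974]
 [ 0.002 -0.974 -0.227]
 [-1.    -0.002 -0.   ]]
top head ((488.0423583984375, 25.128326416015625), (91.03010559082031, 166.66171264648438), 26.509096145629883)
top base ((508.83367919921875, 9.579200744628906), (178.72561645507812, 220.26168823242188), 16.271644592285156)
knob [ 0.5857 -0.1083  0.2739] 170
bar [-0.295  0.79  -0.538] [ 0.56402443 -0.04855164  0.24053941] 336
scene head ((488.0889892578125, 31.293685913085938), (93.02207946777344, 174.5758514404297), 24.709009170532227)
scene base ((470.5299377441406, -3.26409912109375), (158.08950805664062, 230.6963653564453), 19.21293067932129)
knob [ 0.5864 -0.1095  0.2742] 130
bar [-0.331  0.744 -0.581] [ 0.56859311 -0.04518854  0.23501652] 138
```

Pad about (0.484,0.135,0.236) and knob (0.586,-0.109,0.274) agree between the two views. Their distance is 264 mm, as the model predicts. That gives a press yaw of about 18.7°, origin about (0.488,-0.006), and the lever at about 0.15. Rising and moving out first.

```bash
python3 -m crank '[[0,-0.04,0,0,-0.095],[0,-0.04,0,-0.02,0],[0,-0.04,0,-0.03,0],[0,0,0,-0.04,0],[0,0,0,-0.045,0]]'
python3 -m crank '[[0,0,0,-0.045,0],[0,0,0,-0.045,0],[0,0,0,-0.045,0],[0,0,0,-0.045,0],[0,0,0,-0.045,0]]'
python3 -m crank '[[0,0,-0.03,-0.035,0],[0,0,-0.03,-0.035,0],[0,0,-0.03,-0.035,0],[0,0,-0.03,-0.035,0],[0,0,-0.03,-0.035,0]]'
```

```text
t: 0.65
tcp_pos: [0.2704, -0.5662, 0.3532]
tool_rot: [0.698, 0.112, -0.698, 0.115]
force: [-0.6, -0.5, -0.7]
finger_gap: 0.143
t: 1.15
tcp_pos: [0.4846, -0.4931, 0.3509]
tool_rot: [-0.698, -0.114, 0.698, -0.114]
force: [-0.6, -1.0, -0.2]
finger_gap: 0.003
t: 1.65
tcp_pos: [0.6018, -0.2944, 0.3508]
tool_rot: [-0.698, -0.114, 0.698, -0.114]
force: [0.7, -1.5, 0.2]
finger_gap: 0.003
```

```bash
python3 -m crank '[[0,0,-0.045,-0.005,0],[0,0,-0.045,-0.005,0],[0,0,-0.045,-0.005,0],[0,0,-0.045,-0.005,0],[0,0,-0.045,-0.005,0]]'
python3 -m crank '[[0,0,-0.045,0,0],[0,0,-0.045,0,0],[0,0,-0.045,0,0],[0,0,-0.03,0,0],[0,0,0,0,0]]'
cat > look.py <<'E'
import sys
from h import *
from station import manip,snapshot
tag=sys.argv[1]
s=manip.sense();T=tool(s);d=snapshot("wrist");P=pts(d,T@d["T_tool_cam"])
np.savez(f"w{tag}.npz",P=P,im=d["image"])
cv2.imwrite(f"pics/w{tag}.png",d["image"])
d2=snapshot("top");P2=pts(d2)
d3=snapshot("scene");P3=pts(d3)
cv2.imwrite(f"pics/s{tag}.png",cv2.resize(d3["image"][150:330,200:420],None,fx=3.3,fy=3.3,interpolation=cv2.INTER_CUBIC))
print("tcp",s["tcp_pos"].round(4),"F",s["force"].round(2),"q",s["q"].round(2))
print("axes y,z",T[:3,1].round(3),T[:3,2].round(3))
from scipy.optimize import least_squares
for n,im,p in(("wrist",d["image"],P),("top",d2["image"],P2),("scene",d3["image"],P3)):
    h=cv2.cvtColor(im,cv2.COLOR_BGR2HSV);H,S,V=h[...,0],h[...,1],h[...,2]
    m=((H<6)|(H>174))&(S>150)&(V>80)&(np.hypot(p[...,0]-.484,p[...,1]-.137)<.035)&(p[...,2]>.19)&(p[...,2]<.26)
    if m.sum()>8:
        v,u=np.nonzero(m);q=p[m]
        print(n,"pad px",u.mean().round(),v.mean().round(),m.sum(),np.median(q,0).round(4),"rect",cv2.minAreaRect((q[:,:2]*1000).astype(np.float32)))
    k=(V<60)&(np.hypot(p[...,0]-.59,p[...,1]+.11)<.06)&(p[...,2]>.07)&(p[...,2]<.31)
    if k.sum()>20:
        q=p[k];f=least_squares(lambda c:np.linalg.norm(q-c,axis=1)-.016,q.mean(0)-[0,0,.01],loss="soft_l1",f_scale=.002);print(n,"knob",f.x.round(4),k.sum())
E
python3 look.py 1
```

```text
t: 2.15
tcp_pos: [0.5525, -0.0732, 0.351]
tool_rot: [-0.698, -0.114, 0.698, -0.114]
force: [0.0, -0.1, 0.0]
finger_gap: -0.0
t: 2.65
tcp_pos: [0.4987, 0.0848, 0.3512]
tool_rot: [-0.697, -0.116, 0.698, -0.115]
force: [0.1, 0.4, 0.5]
finger_gap: -0.003
tcp [0.4987 0.0848 0.3512] F [0.09 0.41 0.49] q [-0.05  0.24  1.56  0.    1.35  1.19]
axes y,z [ 0.323 -0.946 -0.002] [-0.946 -0.323  0.001]
wrist pad px 251.0 221.0 626 [0.4878 0.1346 0.2355] rect ((485.3106994628906, 136.24237060546875), (18.84624481201172, 24.745681762695312), 19.434934616088867)
wrist knob [ 0.5862 -0.1091  0.2749] 1024
top pad px 252.0 270.0 107 [0.4813 0.1374 0.2351] rect ((482.5508117675781, 136.3174591064453), (21.742124557495117, 23.69236946105957), 20.459203720092773)
top knob [ 0.5858 -0.1086  0.2744] 164
scene pad px 351.0 194.0 31 [0.4881 0.1328 0.236 ] rect ((487.2237854003906, 133.2139129638672), (20.862167358398438, 24.892738342285156), 19.347370147705078)
scene knob [ 0.5862 -0.1095  0.2749] 134
```

View pics/w1.png

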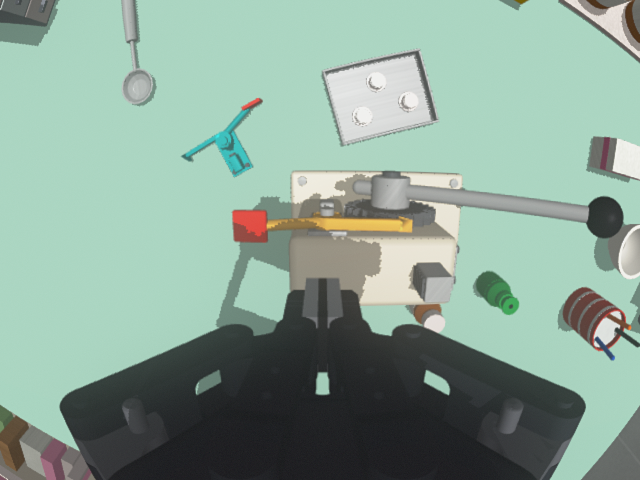

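View pics/s1.png

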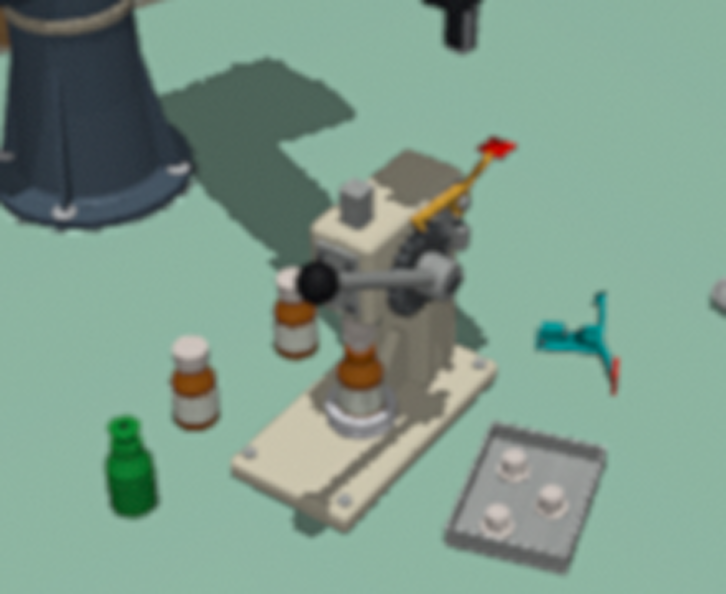

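The wrist view shows the red pad at (251,226) and the gripper shut at (322,300). The pad is about 52 mm to the gripper's -y side. Moving over it, then down.

```bash
python3 -m crank '[[0,0,-0.03,-0.002,0],[0,0,-0.024,-0.002,0],[0,0.03,0,0,0],[0,0.03,0,0,0],[0,0.03,0,0,0]]'
python3 -m crank '[[0,0.013,0,0,0],[0,0,0,0,0]]'
python3 look.py 2
```

```text
t: 3.3
tcp_pos: [0.4885, 0.1327, 0.2605]
tool_rot: [0.698, 0.113, -0.697, 0.114]
force: [0.0, -0.6, -0.7]
finger_gap: 0.001
t: 3.5
tcp_pos: [0.4867, 0.1324, 0.246]
tool_rot: [-0.696, -0.113, 0.7, -0.113]
force: [-0.5, -0.5, 0.0]
finger_gap: -0.003
tcp [0.4867 0.1324 0.246 ] F [-0.48 -0.48  0.02] q [ 0.04  0.35  1.71 -0.    1.09  1.29]
axes y,z [ 0.316 -0.949 -0.001] [-0.949 -0.316  0.005]
wrist pad px 307.0 275.0 823 [0.4906 0.1423 0.2351] rect ((487.7770690917969, 137.56024169921875), (14.649006843566895, 25.294330596923828), 21.839622497558594)
top knob [ 0.5861 -0.1087  0.2743] 166
scene pad px 350.0 194.0 25 [0.4854 0.133  0.2352] rect ((485.5225524902344, 133.21505737304688), (16.89156150817871, 19.127954483032227), 20.576866149902344)
scene knob [ 0.5867 -0.1089  0.2745] 130
```

View pics/w2.png

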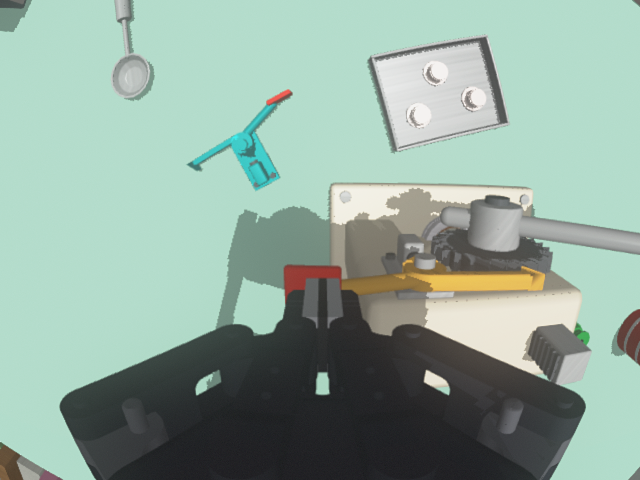

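View pics/s2.png

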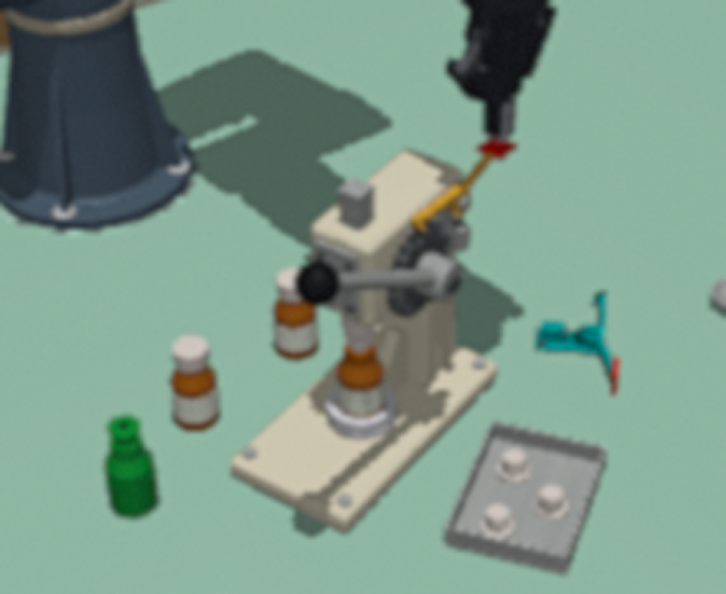

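The pad (285–341, 266+) sits under the fingertips, which are at column 322, about 4 mm towards the head side. I'll shift 6 mm towards the pad's outer end while pressing.

```bash
python3 -m crank '[[0,0,-0.006,0,0],[0,0.006,0,0,0],[0,0.004,0,0,0],[0,0.004,0,0,0]]'
python3 -m crank '[[0,0.004,-0.001,0,0],[0,0.004,-0.001,0,0]]'
python3 -m crank '[[0,0.004,-0.001,0,0],[0,0.003,-0.001,0,0]]'
python3 look.py 3
```

```text
t: 4.05
tcp_pos: [0.4855, 0.1399, 0.2342]
tool_rot: [0.698, 0.114, -0.698, 0.114]
force: [-0.4, 1.4, 1.6]
finger_gap: -0.006
t: 4.25
tcp_pos: [0.4849, 0.1415, 0.226]
tool_rot: [-0.698, -0.114, 0.698, -0.114]
force: [-0.1, 0.6, 0.5]
finger_gap: -0.002
t: 4.45
tcp_pos: [0.4841, 0.1434, 0.2187]
tool_rot: [-0.698, -0.114, 0.698, -0.114]
force: [-0.7, -0.2, 0.4]
finger_gap: -0.0
tcp [0.4841 0.1434 0.2187] F [-0.73 -0.22  0.38] q [ 0.07  0.38  1.74 -0.    1.01  1.31]
axes y,z [ 0.318 -0.948 -0.   ] [-0.948 -0.318  0.001]
wrist pad px 342.0 283.0 319 [0.4931 0.1357 0.2195] rect ((490.6041259765625, 141.45751953125), (8.478361129760742, 23.99345588684082), 13.289589881896973)
top knob [ 0.5861 -0.1087  0.2743] 165
scene knob [ 0.5865 -0.1088  0.2744] 130
```

View pics/s3.png

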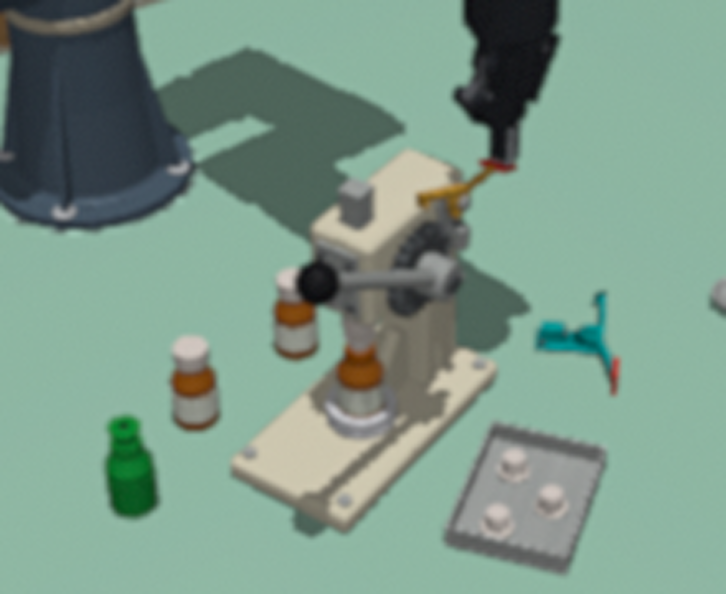

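View pics/w3.png

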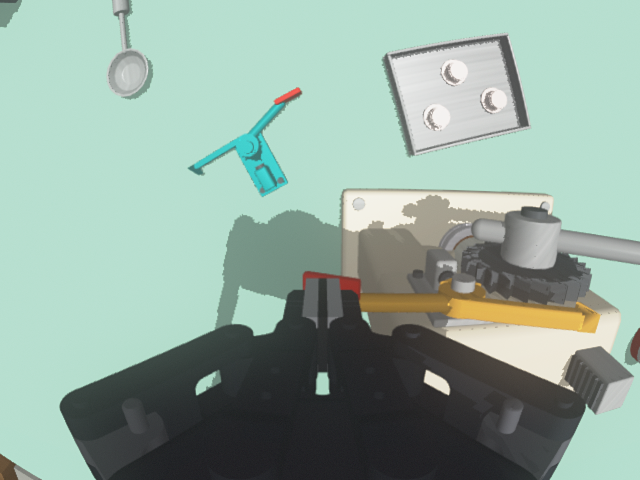

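The nose has lifted off the wheel and the pad force has dropped, so the pawl has snapped. Retreating to check that it stays up.

```bash
python3 -m crank '[[0,-0.03,0,0,0],[0,-0.04,0,0,0],[0,-0.045,0,0,0],[0,-0.02,0.04,0,0],[0,0,0.045,0,0]]'
python3 look.py 4
```

```text
t: 5.1
tcp_pos: [0.5135, 0.063, 0.359]
tool_rot: [0.701, 0.115, -0.694, 0.116]
force: [1.7, -0.4, -0.9]
finger_gap: -0.004
tcp [0.5135 0.063  0.359 ] F [ 1.66 -0.42 -0.92] q [-0.09  0.24  1.53  0.    1.36  1.15]
axes y,z [ 0.322 -0.947  0.004] [-0.947 -0.322 -0.009]
wrist pad px 219.0 226.0 471 [0.4851 0.1412 0.2159] rect ((482.8747253417969, 138.6721649169922), (22.347694396972656, 23.10158348083496), 18.233078002929688)
wrist knob [ 0.586  -0.109   0.2748] 241
top pad px 252.0 271.0 101 [0.4812 0.1389 0.2166] rect ((480.8269348144531, 139.23085021972656), (21.385486602783203, 22.47928810119629), 19.244964599609375)
top knob [ 0.5856 -0.1086  0.274 ] 166
scene pad px 351.0 200.0 14 [0.488  0.1339 0.2192] rect ((486.3011474609375, 136.08958435058594), (17.310657501220703, 18.613258361816406), 30.015684127807617)
scene knob [ 0.5865 -0.1089  0.2745] 133
```

View pics/w4.png

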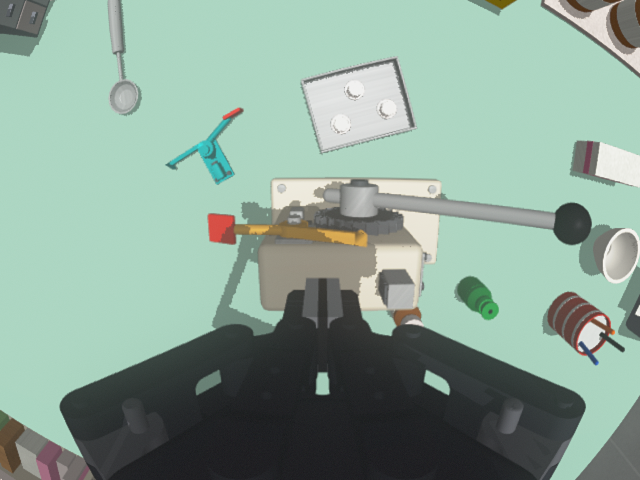

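View pics/s4.png

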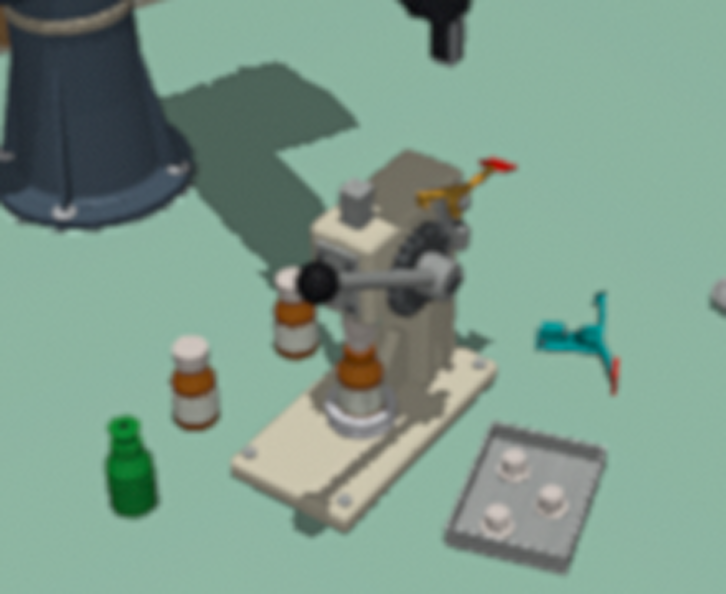

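The pawl stays up unaided. Its pad is at z≈0.216, down about 20 mm from rest, and the nose at wrist (363,237) is clear of the wheel. Moving over the lever bar, inboard of the knob.

```bash
python3 -m crank '[[0,0,0.04,-0.007,0],[0,0,0.045,-0.007,0],[0,0,0.045,0,0],[0,0.03,0.022,0,0],[0,0.02,0,0,0]]'
python3 -m crank '[[0,0,0,0,0]]'
python3 look.py 5
```

```text
t: 5.75
tcp_pos: [0.5735, -0.079, 0.3025]
tool_rot: [-0.698, -0.113, 0.698, -0.113]
force: [-0.4, 0.4, 0.3]
finger_gap: 0.0
t: 5.85
tcp_pos: [0.5706, -0.0759, 0.3005]
tool_rot: [-0.695, -0.115, 0.701, -0.112]
force: [-0.1, 0.4, -0.5]
finger_gap: 0.001
tcp [ 0.5706 -0.0759  0.3005] F [-0.13  0.42 -0.51] q [-0.33  0.39  1.47  0.    1.29  0.92]
axes y,z [ 0.317 -0.948 -0.006] [-0.948 -0.318  0.007]
wrist pad px 40.0 257.0 289 [0.4842 0.1365 0.2178] rect ((483.2810363769531, 137.93247985839844), (22.875032424926758, 23.009714126586914), 16.813980102539062)
wrist knob [ 0.5766 -0.0911  0.2953] 43
top pad px 252.0 271.0 105 [0.4812 0.1391 0.2167] rect ((480.8975830078125, 139.1163787841797), (20.72477149963379, 22.237192153930664), 18.996822357177734)
scene pad px 351.0 200.0 15 [0.4882 0.1353 0.2189] rect ((485.7966003417969, 134.74510192871094), (20.805234909057617, 17.24628257751465), 22.35104751586914)
scene knob [ 0.5866 -0.109   0.2743] 135
```

View pics/w5.png

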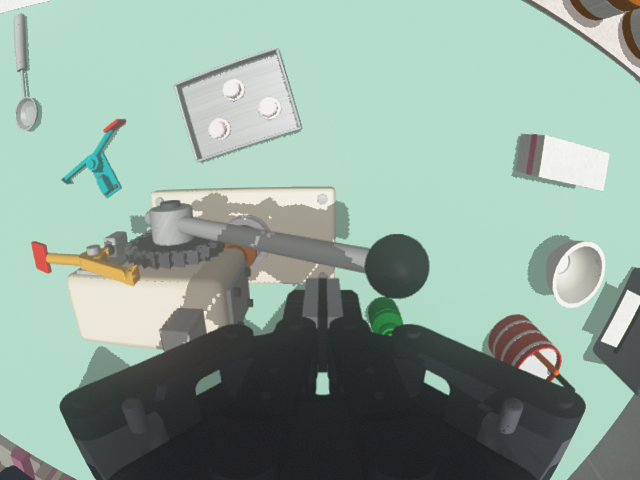

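View pics/s5.png

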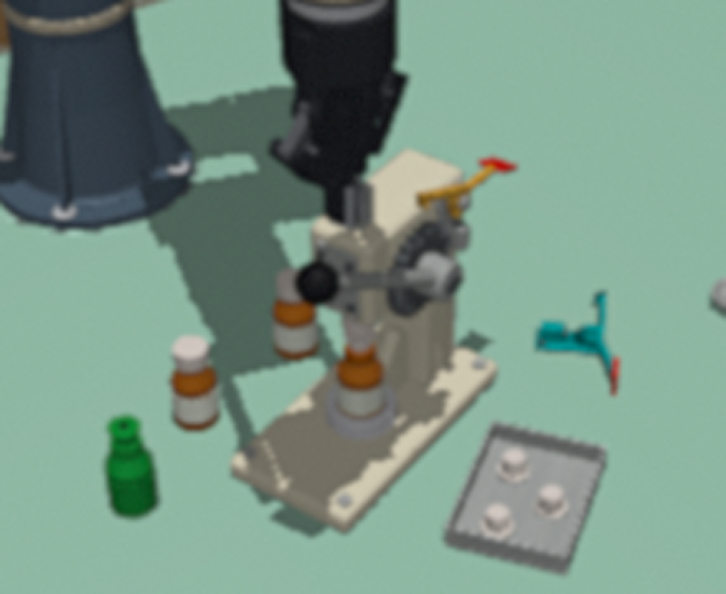

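The bar lies straight under the fingertips, which are about 4 mm to the robot's side of its line, and the knob at (397,265) is outboard. Correcting that and following the arc down.

```bash
python3 -m crank '[[0,0.015,0.002,-0.004,0],[0,0.012,0,0,0],[0,0.008,0,0,0],[0,0.008,0.003,0,0],[0,0.008,0.003,0,0]]'
python3 -m crank '[[0,0.008,0.003,0,0],[0,0.008,0.002,0,0],[0,0,0,0,0]]'
python3 look.py 6
```

```text
t: 6.5
tcp_pos: [0.5799, -0.0836, 0.2539]
tool_rot: [0.698, 0.114, -0.697, 0.115]
force: [-0.0, -1.4, 3.9]
finger_gap: 0.001
t: 6.8
tcp_pos: [0.5803, -0.088, 0.2358]
tool_rot: [-0.697, -0.114, 0.699, -0.113]
force: [0.1, 0.7, -0.6]
finger_gap: -0.002
tcp [ 0.5803 -0.088   0.2358] F [ 0.1   0.7  -0.62] q [-0.34  0.47  1.52  0.    1.15  0.91]
axes y,z [ 0.317 -0.948 -0.002] [-0.948 -0.317  0.002]
wrist knob [ 0.5867 -0.0894  0.2931] 18225
top pad px 252.0 271.0 105 [0.4811 0.139  0.2169] rect ((480.7492370605469, 139.03256225585938), (21.730234146118164, 22.284902572631836), 18.05877685546875)
top knob [ 0.5675 -0.0765  0.2826] 46
scene pad px 351.0 200.0 14 [0.4867 0.1349 0.2182] rect ((485.2786865234375, 135.45278930664062), (20.123029708862305, 16.576183319091797), 35.60783386230469)
scene knob [ 0.5936 -0.1084  0.2748] 401
```

View pics/w6.png

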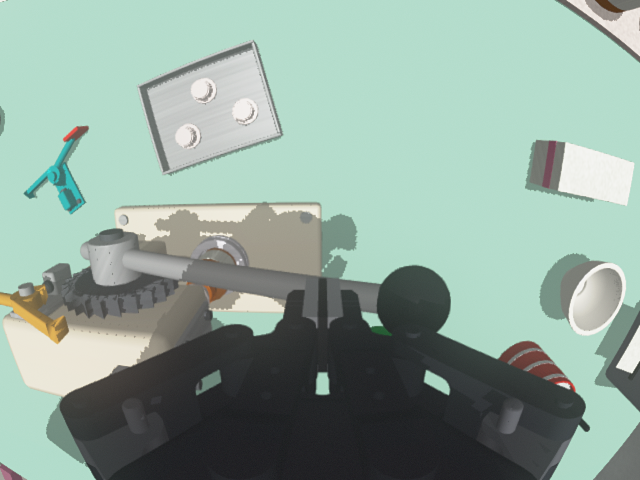

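The fingertips are square on the bar at (322,290), short of the knob, and the lever is moving freely. Continuing down.

```bash
python3 -m crank '[[0,0.008,0.002,0,0],[0,0.008,0.002,0,0],[0,0.008,0.002,0,0],[0,0.008,0.001,0,0],[0,0.008,0.001,0,0]]'
python3 -m crank '[[0,0.008,0,0,0],[0,0.008,0,0,0],[0,0.008,-0.001,0,0],[0,0.008,-0.001,0,0]]'
python3 look.py 7
```

```text
t: 7.45
tcp_pos: [0.584, -0.0959, 0.1967]
tool_rot: [0.698, 0.114, -0.698, 0.114]
force: [1.6, -2.2, 1.9]
finger_gap: -0.0
t: 7.85
tcp_pos: [0.584, -0.0956, 0.1657]
tool_rot: [0.699, 0.113, -0.697, 0.116]
force: [-0.3, -6.2, 6.6]
finger_gap: 0.003
tcp [ 0.584  -0.0956  0.1657] F [-0.29 -6.25  6.62] q [-0.35  0.56  1.58 -0.    0.99  0.9 ]
axes y,z [ 0.319 -0.948  0.005] [-0.948 -0.319 -0.001]
wrist knob [ 0.5908 -0.0897  0.2442] 47779
top pad px 252.0 271.0 105 [0.4811 0.1391 0.2169] rect ((480.9980163574219, 139.1431884765625), (21.32978057861328, 22.377775192260742), 19.893281936645508)
top knob [ 0.5705 -0.074   0.2771] 36
scene pad px 351.0 200.0 14 [0.4885 0.1357 0.2179] rect ((484.41387939453125, 136.07733154296875), (20.044288635253906, 16.772720336914062), 19.42669677734375)
scene knob [ 0.5993 -0.1107  0.2501] 923
```

View pics/w7.png

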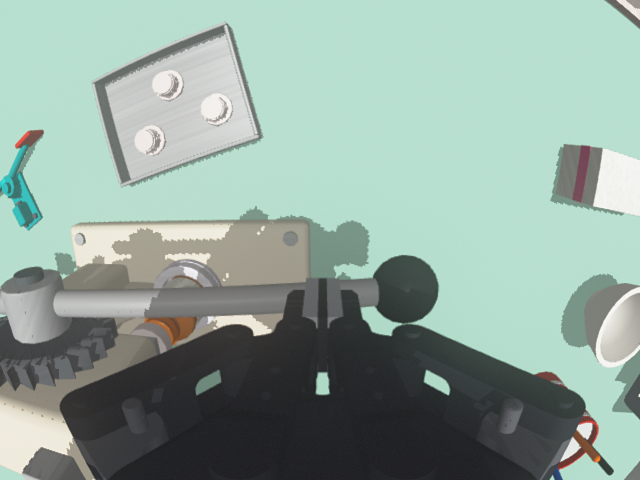

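View pics/s7.png

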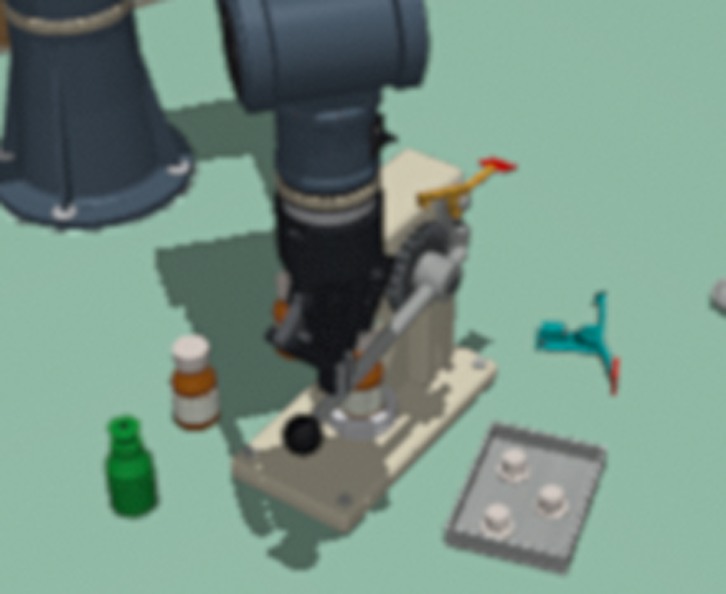

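The lever is now about 9° below level, with about 9 N total on the fingertips and the pawl still up. I'm pushing on to the stop.

```bash
python3 -m crank '[[0,0.008,-0.002,0,0],[0,0.008,-0.003,0,0],[0,0.006,-0.003,0,0]]'
python3 -m crank '[[0,0.006,-0.002,0,0],[0,0.005,-0.002,0,0],[0,0,0,0,0]]'
python3 look.py 8
```

```text
t: 8.3
tcp_pos: [0.5816, -0.0878, 0.1438]
tool_rot: [0.699, 0.113, -0.697, 0.116]
force: [0.4, -6.7, 5.4]
finger_gap: 0.003
t: 8.6
tcp_pos: [0.5801, -0.0835, 0.1324]
tool_rot: [0.699, 0.113, -0.697, 0.115]
force: [1.6, -5.3, 2.9]
finger_gap: 0.002
tcp [ 0.5801 -0.0835  0.1324] F [ 1.64 -5.29  2.91] q [-0.33  0.6   1.62 -0.    0.91  0.92]
axes y,z [ 0.319 -0.948  0.003] [-0.948 -0.319 -0.002]
wrist knob [ 0.5893 -0.0838  0.2122] 40283
top pad px 252.0 271.0 105 [0.4811 0.139  0.2168] rect ((480.82672119140625, 138.98435974121094), (20.963048934936523, 22.41887855529785), 19.701217651367188)
top knob [ 0.5553 -0.0998  0.2878] 48
scene pad px 351.0 200.0 15 [0.4891 0.133  0.2194] rect ((486.9128112792969, 135.74400329589844), (21.479482650756836, 15.422554016113281), 18.818031311035156)
scene knob [ 0.6004 -0.1007  0.2493] 1222
```

View pics/s8.png

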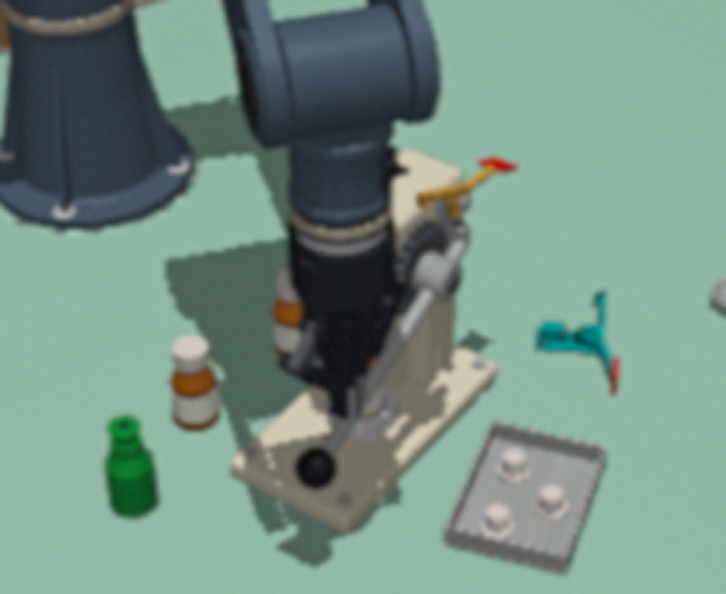

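Force hasn't risen yet, so the stop may not be reached. I'll push in small steps until it firms up.

```bash
python3 -m crank '[[0,0.004,-0.001,0,0],[0,0,0,0,0]]'; python3 -m crank '[[0,0.004,-0.001,0,0],[0,0,0,0,0]]'; python3 -m crank '[[0,0.003,0,0,0],[0,0,0,0,0]]'
```

```text
t: 8.95
tcp_pos: [0.5802, -0.083, 0.1313]
tool_rot: [0.699, 0.113, -0.697, 0.116]
force: [-2.4, -6.7, 16.4]
finger_gap: -0.001
t: 9.15
tcp_pos: [0.5804, -0.0829, 0.1307]
tool_rot: [0.699, 0.112, -0.696, 0.117]
force: [-7.3, -6.4, 35.3]
finger_gap: 0.002
t: 9.35
tcp_pos: [0.5804, -0.0829, 0.1303]
tool_rot: [0.7, 0.112, -0.696, 0.117]
force: [-11.9, -5.1, 50.0]
finger_gap: -0.0
```

The TCP stopped at z≈0.130 while the force climbed to 50 N, which means a hard stop. Backing off upward and checking.

```bash
python3 -m crank '[[0,-0.015,0,0,0],[0,-0.03,0,0,0],[0,-0.045,0,0,0],[0,-0.045,0,0,0],[0,-0.045,0,0,0]]'
python3 -m crank '[[0,-0.03,0.04,0,0],[0,0,0.045,0,0],[0,0,0.045,0,0],[0,0,0.045,0,0],[0,0,0,0,0]]'
sed -i 's/p\[...,0\]-.59,p\[...,1\]+.11)<.06/p[...,0]-.591,p[...,1]+.12)<.04/;s/p\[...,2\]<.31)/p[...,2]<.16)/' look.py
python3 look.py 9
```

```text
t: 9.85
tcp_pos: [0.5766, -0.0785, 0.3016]
tool_rot: [-0.697, -0.116, 0.699, -0.113]
force: [0.6, 0.4, -0.2]
finger_gap: 0.001
t: 10.35
tcp_pos: [0.6342, -0.2505, 0.3287]
tool_rot: [-0.697, -0.113, 0.699, -0.112]
force: [-0.3, 0.4, -0.5]
finger_gap: -0.004
tcp [ 0.6342 -0.2505  0.3287] F [-0.32  0.43 -0.54] q [-0.54  0.53  1.15 -0.    1.46  0.71]
axes y,z [ 0.314 -0.95  -0.002] [-0.95  -0.314  0.002]
top pad px 253.0 269.0 55 [0.4854 0.1348 0.2186] rect ((486.4351501464844, 134.8194122314453), (27.845088958740234, 14.393010139465332), 60.66419982910156)
top knob [ 0.5886 -0.1188  0.1056] 91
scene pad px 351.0 200.0 15 [0.491  0.1338 0.2197] rect ((488.2198486328125, 134.16976928710938), (24.58536148071289, 16.587121963500977), 7.013493061065674)
scene knob [ 0.5906 -0.1192  0.1059] 86
```

View pics/s9.png

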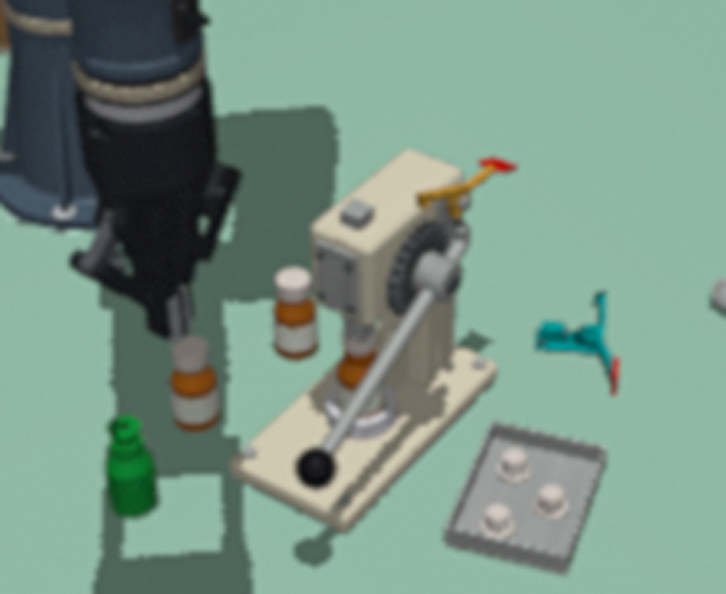

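View pics/w9.png

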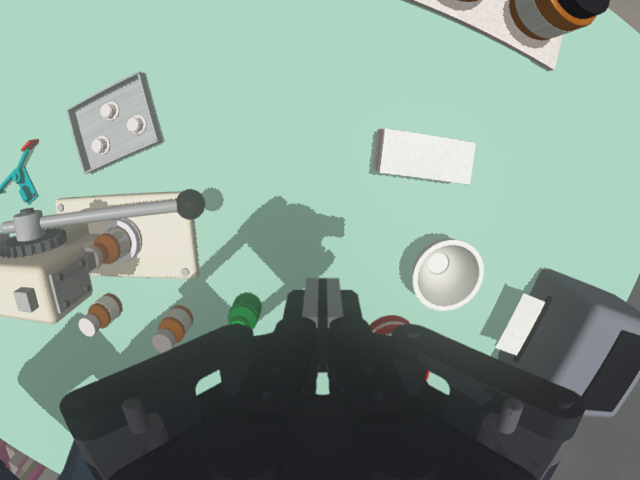

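The knob is at z=0.106, so the lever is 24° below level, at its stop. The pawl is still up and the arm touches nothing. A last check on the adapter and the bystanders.

```bash
python3 - <<'E'
from h import *
from station import snapshot
d=snapshot("scene");P=pts(d);a=dict(np.load("scene0.npz"));P0=pts(a)
for p in(P0,P):
    m=(np.hypot(p[...,0]-.488,p[...,1]+.006)<.012)&(p[...,2]>.222);print("ram top z",np.percentile(p[m][:,2],80).round(4))
df=cv2.absdiff(d["image"],a["image"]).max(-1)
dz=abs(P[...,2]-P0[...,2])>.01
def big(i,r):return cv2.resize(i[r],None,fx=6,fy=6,interpolation=cv2.INTER_CUBIC)
r=(slice(240,300),slice(285,345))
cv2.imwrite("pics/bot.png",np.hstack([big(a["image"],r),big(d["image"],r)]))
n,l,st,c=cv2.connectedComponentsWithStats((dz&(P0[...,2]>-.05)&(P0[...,0]<1)).astype(np.uint8))
for i in range(1,n):
    if st[i,4]>12:print("changed",c[i].round(),st[i,4])
E
```

```text
ram top z 0.2561
ram top z 0.2379
changed [187.  79.] 30052
changed [ 16. 193.] 1336
changed [349. 198.] 123
changed [308. 208.] 75
changed [330. 212.] 78
changed [338. 225.] 32
changed [305. 235.] 300
changed [308. 272.] 419
```

View pics/bot.png

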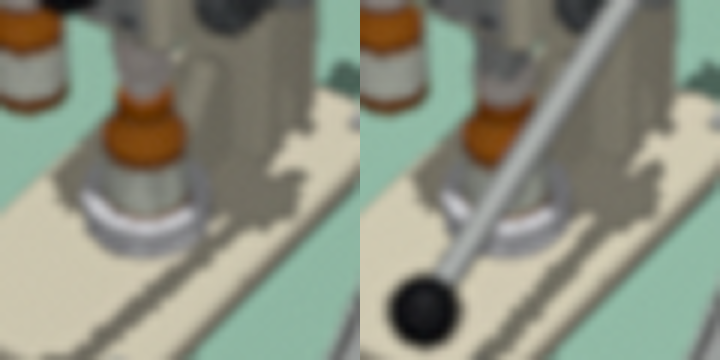

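The ram has come down about 18 mm onto the adapter, and the bottle stands upright in its nest. Only the arm, the pawl, the lever and the ram/neck area changed in the scene view. Handing in.

```bash
python3 -c "
from station import manip
print(manip.sense()['t'],manip.sign_off())"
```

```text
the job is handed in; nothing more can be done
10.55 None
```

The job is done and handed in at 10.55 s: the pawl is locked up and the lever is at its stop. I couldn't see the adapter flange directly, because the lever and ram hide it, so I judge it home from the lever and ram positions.

**What I did:** I pressed the red pad with shut fingertips until the pawl snapped. After letting go I checked that it stayed up, with the pad at z≈0.216 m, down from 0.2355. Then I pushed the lever bar down along its arc, just short of the knob. At the end the tool stopped moving while the force rose to about 51 N, well under the 120 N wrist limit.

**Last checks:**
- **Lever:** the knob is at z≈0.106 m, which puts the lever about 24° below level, at its stop.
- **Pawl:** still up after the lever push.
- **Ram:** it came down about 18 mm by depth camera, against about 19.4 mm expected. I put the difference down to depth noise.
- **Bottle:** standing upright in its nest.
- **Bystanders:** in the final scene view, compared with the first, none of them showed any movement.
- **Robot:** it was touching nothing at hand-in.

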